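# Snap a praline box shut all round its rim

## Robot

A 6-joint arm with a two-finger parallel gripper is mounted at the origin on a cart in front of the work surface, level with it; the furniture and walls round the work are solid. World frame = base frame: x ahead of the robot, y to its left, z up, the work surface at z = 0. Lengths are in m, angles in degrees, forces in N, time in s.
With the tool pointing down it reaches from about 0.325 to 0.775 m from the base axis. Payload 5.5 kg.
Tool frame: the origin (TCP) lies at the centre of the arm's flange, where the gripper is bolted on; the fingertips stand 182 mm ahead of it and the grasp point (between the pads) lies 163 mm ahead of it; z points along the fingers, y is the direction in which the jaws open and shut (so a half turn about z gives the same grasp; the last joint's range is limited). The gripper opens to 88 mm and grips with 3 to 60 N. Pads are 20 mm wide; open, the fingers measure 115 mm over their backs; the gripper's body (75 mm by 178 mm) begins 61 mm behind the grasp point.
Start: joints at [-77.389, 5.22, 70.514, -0, 104.267, -3.249], TCP at [0.164, -0.577, 0.405] pointing down, gripper open.
Joint ranges: [-164.24, 164.24], [-49.07, 125.15], [9.68, 141.18], [-86.29, 266.29], [3.28, 154.24], [-151.56, 151.56]. Speed limits (degrees/s): [147.25, 147.25, 172.46, 180, 180, 180].

## Interface

Orientations are given as [roll, pitch, yaw] about the fixed x, y, z axes, in that order (R = Rz(yaw) Ry(pitch) Rx(roll)).
In Python, from station import r gives the robot as it stands. The module is installed in compiled form; this text tells all that it offers. Calls block until the motion is done:
- r.reach(position, orientation): joint-space move of the TCP to a pose.
- r.servo_line(position, rotation=None, speed=0.15): straight line of the TCP; rotation=None keeps the orientation; speed is the mean speed in m/s.
- r.move_joints(angles): joint-space move.
- r.let_go() and r.grab(squeeze=None): open the fingers fully, or close them until they stop; squeeze is the grip in N (None keeps the last).
- r.wait(seconds).
- r.inverse_kinematics(position, orientation): joint angles nearest the present ones, or None.
- r.sense(): the state.
- r.snapshot(name): name is "side" or "top" or "wrist"; returns a dict with "frame" (420x560x3 uint8, red, green, blue), "fx", "fy", "cx", "cy" (pixels), "R" (3x3) and "t" (3): a world point X has camera coordinates R X + t. Camera axes: x right, y down, z forward; pixel columns grow to the right and rows downward; lengths in m; the calibration is good to about 2 mm. The wrist camera is an equidistant fisheye: a pixel r from the principal point sees the ray r / f radians off the axis. A picture is of the moment at which its call begins. There is no depth.
A pose or a line that the arm cannot do raises r.IKError and nothing moves.
- r.hand_in(): hands the job in, once; it reports no verdict.
The state is a dict: "clock": time; "joints": joint angles; "joint_vel": joint speeds; "joint_torque": joint torques, N m; "tcp_pos": TCP position; "orientation": TCP orientation; "contact_force": force on the tool from outside, world axes, zero at the start; "torque": the same for the moment, N m; "opening": finger opening in m.
Only numpy, scipy, OpenCV 4.12 (cv2) and the standard library are available. Lean on these libraries where they do the work, as an engineer would, in place of code of your own. Each camera call takes 0.05 s, during which the arm holds its last target.

## Task

The lid of the praline box is still ajar: seal it in one pass, running a fingertip round the lid's rim from the snap stud beside the hinge on one side, along the front, to the stud beside the hinge on the other side, and pressing each of the five studs fully home as you come to it, so that the lid goes down without bowing. Only touch and press, gently: do not press on the raised clear window over the chocolates, and do not lift, tip or shove the box. Leave everything round it alone.

Things in the scene. Friction and masses are not known exactly. Their poses are not given: they have to be found in the camera images.
- praline_box: loose box of pralines, 0.5 kg: dark brown tray, flat rim 170 mm long (its y) by 140 mm wide (its x), 32 mm high, foot 134 x 104 mm, with a clear hinged lid of the same outline, whose flat rim is topped at 34 mm when shut. Origin: centre of the underside; z up; x from the front edge (with a pull tab 34 mm wide, standing out 9 mm) to the hinge edge
- lid_window: the lid's raised clear window over the chocolates, 100 mm (x, -42 to +58 mm in the box's frame) by 114 mm (y, -57 to +57 mm), standing 14.5 mm above the lid's flat rim; thin, not to be pressed. Origin: centre of its underside, level with the top of the flat rim
- box_lid (a joint): angle of the lid about its hinge (along the box's y at x = +70 mm, 32 mm up): 0 = shut flat, growing as the front edge rises. Starts 0.03 to 0.10 rad ajar (front edge up to 14 mm high). Slightly stiff: it stays where it is left, and goes down under 1 to 3 N on any stud, before the stud gives
- stud_0 (a joint): travel of stud 0 into the lid, m: 0 = up, 0.005 = fully home; it needs about 5 N and stays where it is left
- stud_1 (a joint): travel of stud 1, likewise
- stud_2 (a joint): travel of stud 2, likewise
- stud_3 (a joint): travel of stud 3, likewise
- stud_4 (a joint): travel of stud 4, likewise
- stud_0_top (a point): centre of the top of stud 0 (left side, near the hinge; lid shut: x 36, y 71 mm in the box's frame), a frosted disc 18 mm across in the lid's flat rim; moves with it: 7 mm above the rim when up, 2 mm when home (36 mm above the worktop, lid shut)
- stud_1_top (a point): centre of the top of stud 1 (left front corner; lid shut: x -56, y 71 mm in the box's frame), a frosted disc 18 mm across in the lid's flat rim; moves with it: 7 mm above the rim when up, 2 mm when home (36 mm above the worktop, lid shut)
- stud_2_top (a point): centre of the top of stud 2 (middle of the front; lid shut: x -56, y 0 mm in the box's frame), a frosted disc 18 mm across in the lid's flat rim; moves with it: 7 mm above the rim when up, 2 mm when home (36 mm above the worktop, lid shut)
- stud_3_top (a point): centre of the top of stud 3 (right front corner; lid shut: x -56, y -71 mm in the box's frame), a frosted disc 18 mm across in the lid's flat rim; moves with it: 7 mm above the rim when up, 2 mm when home (36 mm above the worktop, lid shut)
- stud_4_top (a point): centre of the top of stud 4 (right side, near the hinge; lid shut: x 36, y -71 mm in the box's frame), a frosted disc 18 mm across in the lid's flat rim; moves with it: 7 mm above the rim when up, 2 mm when home (36 mm above the worktop, lid shut)
- coffee_cup: bystander: white cup, 62 mm across and 52 mm tall with a handle, standing behind the box; origin: centre of the underside
- serving_tongs: bystander: metal tongs, 336 mm long, lying flat to the left of the box, 38 mm high; origin: centre of the underside
- coffee_tamper: bystander: coffee tamper, 58 mm across and 93 mm tall, standing to the right of the box; origin: centre of the underside
- wrapped_sweet: bystander: foil-wrapped sweet, 71 mm long and 32 mm high, lying to the left of the box; origin: centre of the underside

How it is judged:
By the outcome, as a careful person would: the job done as asked, in the order asked, and still so for the second after the job is handed in, with the robot touching nothing.
It also fails if it takes over 45 s, if anything falls off the work surface, if the arm or the gripper's body presses on something with over 40 N, if the wrist force passes 120 N, or if a joint passes its speed limit or range.

## Working session

There is one attempt and no reset: what is moved stays moved. The work goes in short steps, each a Python script; the robot and the scene stay as the last script left them, time stands still between calls to the robot, and variables do not carry over. Pictures are saved under pics/ and viewed, and the job is handed in when it is done.

```bash
mkdir -p pics; ls; python3 - <<'E'
from station import r
import cv2,pickle
s=r.sense();print(s)
for n in("top","side","wrist"):
    d=r.snapshot(n);pickle.dump(d,open(f"pics/{n}0.pkl","wb"))
    cv2.imwrite(f"pics/{n}0.png",d["frame"][:,:,::-1]);print(n,d["fx"],d["fy"],d["cx"],d["cy"],d["R"],d["t"])
E
```

```text
pics
{'clock': 0.0, 'joints': array([-7.73886167e+01,  5.26213887e+00,  7.05788571e+01, -3.90046338e-04,
        1.04265643e+02, -3.25013638e+00]), 'joint_vel': array([ 0.07120201,  0.06908188, -0.05619713, -0.03921209,  0.12889554,
        0.01504535]), 'joint_torque': array([ 9.97348034e-04, -4.46446931e+01, -4.06450260e+01,  6.99176523e-02,
        2.93242908e-02, -1.47069945e-04]), 'tcp_pos': array([ 0.1639837 , -0.57721944,  0.40354647]), 'orientation': array([-1.79893511e+02, -5.66834106e-03,  1.58614186e+01]), 'contact_force': array([-0.55619436, -0.47123208, -0.69069519]), 'torque': array([-0.01317246,  0.00573042, -0.02528041]), 'opening': 0.08783236460859581}
top 397.4310586203808 397.4310586203808 279.0160509319957 203.22402365644692 [[ 0.00744533 -0.99993047 -0.009144  ]
 [-0.99386756 -0.00639069 -0.1103922 ]
 [ 0.11032608  0.00990983 -0.99384604]] [-0.2247578   0.57280201  0.98123746]
side 497.6523128212585 497.6523128212585 283.68788727560917 202.91065553318566 [[-0.98846727 -0.14986753  0.02172976]
 [-0.08607999  0.43800376 -0.89484241]
 [ 0.1245901  -0.88639293 -0.44585298]] [0.53613439 0.20807882 1.04166985]
wrist 325.19226210127806 325.19226210127806 278.69536904034914 205.97721062303364 [[ 0.27316514 -0.96196499 -0.00203908]
 [-0.93211284 -0.26521094  0.24663497]
 [-0.23779499 -0.06547143 -0.96910631]] [-0.59927512 -0.03010421  0.39036371]
```

View pics/top0.png

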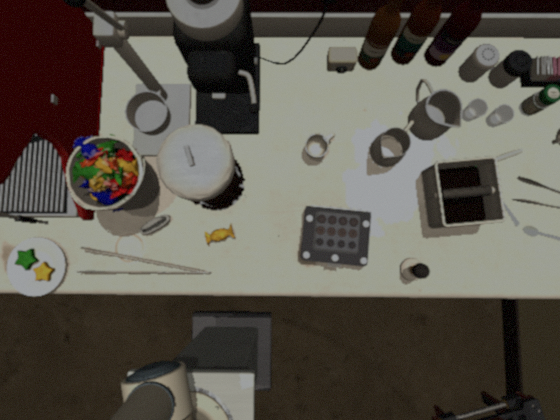

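View pics/side0.png

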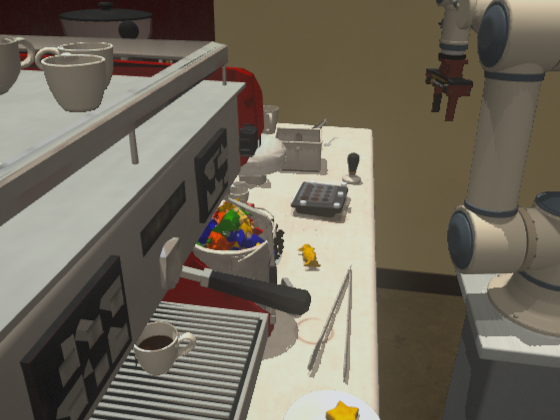

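View enlarged.

The top view shows the box at about (336,237), tab side down. The studs are near (309,218), (306,257), (335,258), (363,260) and (365,220). I'll enlarge both views to measure them.

```bash
python3 - <<'E'
import cv2
a=cv2.imread("pics/top0.png")[195:280,285:385];b=cv2.imread("pics/side0.png")[165:225,280:365]
cv2.imwrite("pics/topz.png",cv2.resize(a,None,fx=7,fy=7,interpolation=cv2.INTER_CUBIC))
cv2.imwrite("pics/sidez.png",cv2.resize(b,None,fx=9,fy=9,interpolation=cv2.INTER_CUBIC))
E
```

```text
(no output)
```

View pics/topz.png

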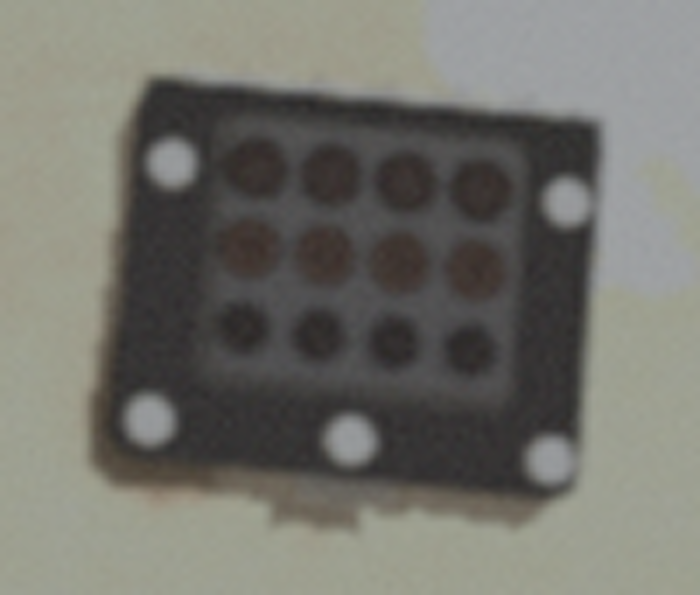

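View pics/sidez.png

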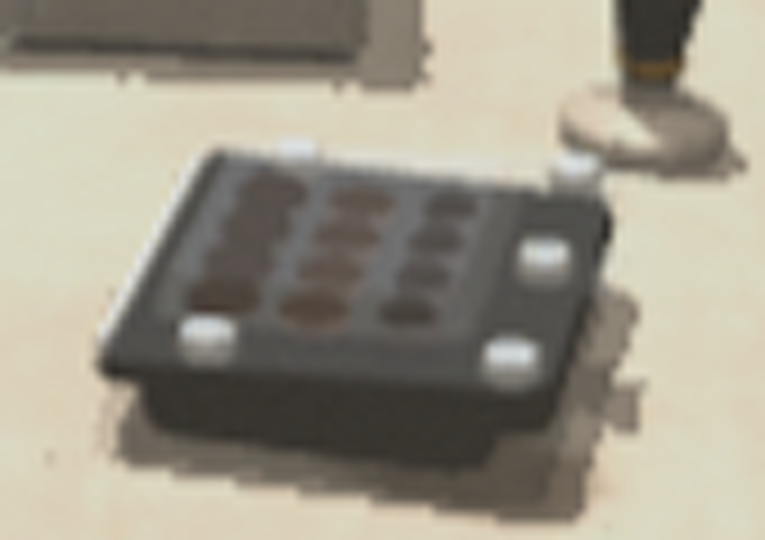

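View pics/wrist0.png

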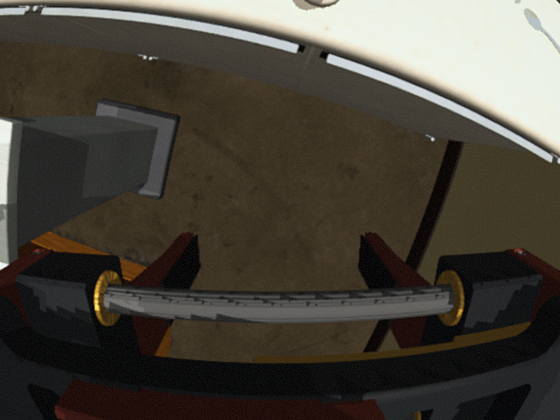

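```bash
cat > h.py <<'E'
import numpy as np,cv2,pickle
from scipy.spatial.transform import Rotation as Ro
def blobs(img,roi,scale=4,rel=None):
    x0,y0,x1,y1=roi
    hsv=cv2.cvtColor(img[y0:y1,x0:x1],cv2.COLOR_RGB2HSV)
    return hsv
def proj(d,X):
    c=(d["R"]@np.asarray(X).T).T+d["t"]
    return np.c_[d["fx"]*c[:,0]/c[:,2]+d["cx"],d["fy"]*c[:,1]/c[:,2]+d["cy"]]
def P(d): 
    K=np.array([[d["fx"],0,d["cx"]],[0,d["fy"],d["cy"]],[0,0,1]])
    return K@np.c_[d["R"],d["t"]]
def ctr(d,uv,rad,thr):
    # weighted centroid of bright pixels near uv
    g=d["frame"].min(axis=2).astype(float)
    yy,xx=np.mgrid[0:g.shape[0],0:g.shape[1]]
    m=(np.hypot(xx-uv[0],yy-uv[1])<rad)
    w=np.clip(g-thr,0,None)*m
    return np.array([(w*xx).sum(),(w*yy).sum()])/w.sum()
def ray_z(d,uv,z):
    q=d["R"].T@np.array([(uv[0]-d["cx"])/d["fx"],(uv[1]-d["cy"])/d["fy"],1]);o=-d["R"].T@d["t"]
    return o+q*(z-o[2])/q[2]
E
python3 - <<'E'
from h import *
T=pickle.load(open("pics/top0.pkl","rb"));S=pickle.load(open("pics/side0.pkl","rb"))
tz=np.array([(172,163),(150,420),(350,440),(550,460),(567,203)])/7-0.5+[285,195]
sz=np.array([(208,328),(511,352),(544,252),(577,166),(296,146)])/9-0.5+[280,165]
tc=np.array([ctr(T,u,4.5,85) for u in tz]);print((tc-tz).round(2).tolist())
X=cv2.triangulatePoints(P(T),P(S),tc.T,sz.T);X=(X[:3]/X[3]).T
print(X.round(4)); print((proj(T,X)-tc).round(2).tolist())
M=np.array([[36,71],[-56,71],[-56,0],[-56,-71],[36,-71]])/1e3
def fit(th):
    a=70e-3-M[:,0]; h=9e-3 # stud top 39+... above hinge
    x=70e-3-a*np.cos(th)+h*np.sin(th); z=32e-3+a*np.sin(th)+h*np.cos(th)
    W=np.array([ray_z(T,u,zz) for u,zz in zip(tc,z)])[:,:2]
    B=np.c_[x,M[:,1]]
    A=B-B.mean(0);C=W-W.mean(0)
    yaw=np.arctan2((A[:,0]*C[:,1]-A[:,1]*C[:,0]).sum(),(A*C).sum())
    R=np.array([[np.cos(yaw),-np.sin(yaw)],[np.sin(yaw),np.cos(yaw)]])
    t=W.mean(0)-R@B.mean(0); e=W-(B@R.T+t)
    X=np.c_[B@R.T+t,z]
    return t,np.degrees(yaw),e,X
for th in(0,.03,.06,.1):
    t,y,e,X2=fit(th);print(th,t.round(4),round(y,2),(e*1e3).round(1).tolist(),"side err",(proj(S,X2)-sz).round(1).tolist(), X2[:,2].round(4))
E
```

```text
[[0.05, 0.05], [-0.01, 0.0], [0.14, 0.03], [0.49, 0.09], [0.29, -0.09]]
[[ 0.5364 -0.2966  0.0417]
 [ 0.4451 -0.2883  0.0465]
 [ 0.4387 -0.359   0.0472]
 [ 0.4317 -0.4303  0.0457]
 [ 0.5236 -0.4382  0.0413]]
[[0.01, 0.13], [0.01, 0.22], [0.0, 0.16], [0.01, 0.32], [0.0, 0.05]]
0 [ 0.4946 -0.3646] -5.09 [[0.0, 0.4], [0.4, 0.3], [0.1, -0.1], [-0.2, -0.9], [-0.4, 0.3]] side err [[-0.2, 0.1], [-0.3, 1.7], [-0.3, 1.9], [-0.6, 1.4], [-0.2, 0.0]] [0.041 0.041 0.041 0.041 0.041]
0.03 [ 0.4943 -0.3643] -5.17 [[-0.1, 0.2], [0.3, 0.1], [0.2, -0.0], [-0.0, -0.5], [-0.4, 0.2]] side err [[-0.2, -0.1], [-0.2, 0.5], [-0.2, 0.7], [-0.5, 0.3], [-0.2, -0.3]] [0.042  0.0448 0.0448 0.0448 0.042 ]
0.06 [ 0.494  -0.3639] -5.24 [[-0.2, 0.0], [0.2, -0.0], [0.2, 0.1], [0.1, -0.2], [-0.3, 0.1]] side err [[-0.2, -0.4], [-0.2, -0.7], [-0.1, -0.4], [-0.4, -0.8], [-0.1, -0.5]] [0.043  0.0485 0.0485 0.0485 0.043 ]
0.1 [ 0.4934 -0.3634] -5.34 [[-0.3, -0.2], [0.0, -0.2], [0.2, 0.2], [0.2, 0.3], [-0.1, -0.0]] side err [[-0.2, -0.8], [-0.2, -2.3], [-0.1, -2.0], [-0.3, -2.3], [-0.0, -0.9]] [0.0443 0.0535 0.0535 0.0535 0.0443]
```

```bash
cat >> h.py <<'E'
BT=np.array([0.4942,-0.3641]);BY=-5.2
def w(x,y):
    c,s=np.cos(np.radians(BY)),np.sin(np.radians(BY));return BT+np.array([c*x-s*y,s*x+c*y])/1e3
E
python3 - <<'E'
from h import *
from station import r
r.grab(5)
r.reach([*w(36,74),0.10+.182],[180,0,BY+90])
s=r.sense();print({k:np.round(s[k],3) for k in("clock","tcp_pos","orientation","contact_force","opening","joints")})
for n in("top","side","wrist"):
    d=r.snapshot(n);cv2.imwrite(f"pics/{n}1.png",d["frame"][:,:,::-1])
    if n=="side":cv2.imwrite("pics/side1z.png",cv2.resize(d["frame"][60:240,240:400,::-1],None,fx=3,fy=3,interpolation=cv2.INTER_CUBIC))
print(r.sense()["contact_force"])
E
```

```text
{'clock': np.float64(3.258), 'tcp_pos': array([ 0.536, -0.295,  0.282]), 'orientation': array([1.79971e+02, 3.90000e-02, 8.46970e+01]), 'contact_force': array([0.116, 1.218, 0.144]), 'opening': np.float64(0.001), 'joints': array([-3.1960e+01,  7.5910e+00,  8.0343e+01, -2.2000e-02,  9.2023e+01,
       -2.6658e+01])}
[-0.39654934 -0.12234796  0.91347281]
```

View pics/side1z.png

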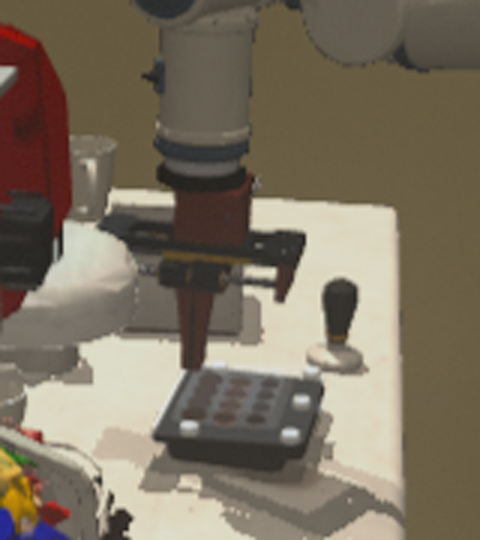

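View pics/wrist1.png

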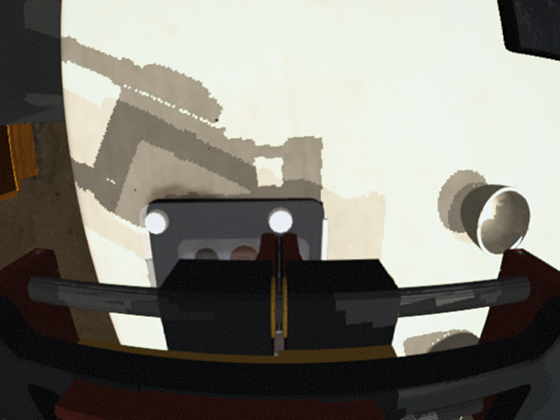

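Closed, the fingertips taper to about 16 mm across the jaws, sitting above stud 0 at about (190,365) in the zoomed side view. The window is cleared on every side, so one fixed yaw will do. I'll press stud 0 now under force watch.

```bash
cat >> h.py <<'E'
def press(r,x,y,z0,fstop=9.0,zmin=0.0325,step=0.001):
    p=w(x,y)
    r.servo_line([*p,z0+.182],speed=0.08); r.wait(0.15)
    b=np.mean([r.sense()["contact_force"] for _ in range(5)],axis=0)
    z=z0;log=[]
    while z>zmin:
        z-=step
        r.servo_line([*p,z+.182],speed=0.02); 
        s=r.sense();f=s["contact_force"]-b
        log.append((round((s["tcp_pos"][2]-.182)*1e3,1),round(f[2],1)))
        if f[2]>fstop: break
    r.wait(0.1);s=r.sense();f=s["contact_force"]-b
    print("press",x,y,log,"hold",(s["tcp_pos"]-[0,0,.182]).round(4),f.round(1),"clock",round(s["clock"],2))
    return z
E
python3 - <<'E'
from h import *
from station import r
press(r,36,74,0.050)
d=r.snapshot("side");cv2.imwrite("pics/side2z.png",cv2.resize(d["frame"][60:240,240:400,::-1],None,fx=3,fy=3,interpolation=cv2.INTER_CUBIC))
E
```

```text
press 36 74 [(np.float64(49.2), np.float64(-0.6)), (np.float64(47.9), np.float64(-0.3)), (np.float64(46.8), np.float64(-0.2)), (np.float64(45.9), np.float64(-0.3)), (np.float64(44.9), np.float64(-0.7)), (np.float64(43.9), np.float64(-0.4)), (np.float64(43.1), np.float64(-0.6)), (np.float64(42.0), np.float64(0.1)), (np.float64(41.1), np.float64(1.7)), (np.float64(40.3), np.float64(3.9)), (np.float64(39.1), np.float64(4.4)), (np.float64(38.1), np.float64(2.6)), (np.float64(36.9), np.float64(3.1)), (np.float64(36.2), np.float64(5.5)), (np.float64(36.0), np.float64(9.5))] hold [ 0.5368 -0.2937  0.036 ] [-3.3  1.   8.8] clock 8.18
```

View pics/side2z.png

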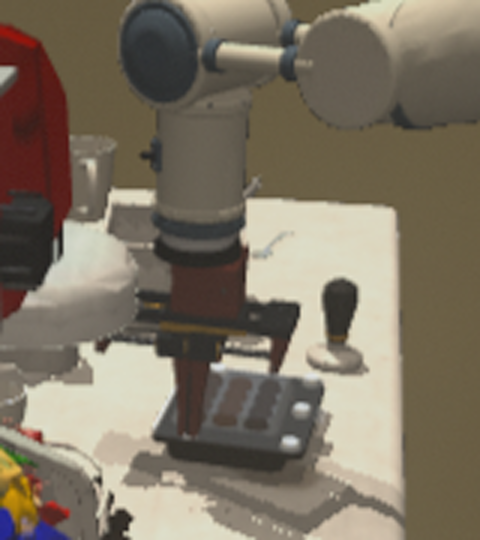

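Stud 0 bottomed out at 36.0 mm, where 36 mm is home with the lid shut. Next is stud 1, moving low along the rim.

```bash
python3 - <<'E'
from h import *
from station import r
r.servo_line([*w(36,74),0.046+.182],speed=0.05)
press(r,-59,74,0.046)
r.servo_line([*w(-59,74),0.046+.182],speed=0.05)
d=r.snapshot("side");cv2.imwrite("pics/side3z.png",cv2.resize(d["frame"][160:230,270:370,::-1],None,fx=7,fy=7,interpolation=cv2.INTER_CUBIC))
print(r.sense()["clock"])
E
```

```text
press -59 74 [(np.float64(44.8), np.float64(-0.6)), (np.float64(43.9), np.float64(-0.4)), (np.float64(42.9), np.float64(-1.1)), (np.float64(41.9), np.float64(0.3)), (np.float64(40.9), np.float64(-0.4)), (np.float64(40.3), np.float64(1.1)), (np.float64(39.5), np.float64(4.6)), (np.float64(38.2), np.float64(5.1)), (np.float64(37.1), np.float64(3.4)), (np.float64(36.0), np.float64(3.2)), (np.float64(35.6), np.float64(7.3)), (np.float64(35.3), np.float64(10.1))] hold [ 0.4422 -0.2851  0.0353] [-2.8  3.   9.4] clock 13.18
13.625
```

View pics/side3z.png

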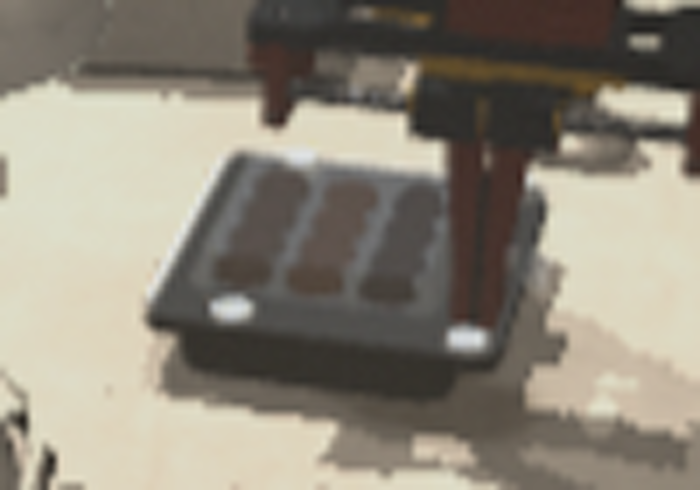

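Both pressed studs are flush at about (232,307) and (467,338), the lid is down and the box hasn't moved. Continuing with studs 2, 3 and 4.

```bash
python3 - <<'E'
from h import *
from station import r
T=pickle.load(open("pics/top0.pkl","rb"));print("tamper~",ray_z(T,(405,270),0.02).round(3),ray_z(T,(421,270),.09).round(3))
press(r,-59,0,0.046)
r.servo_line([*w(-59,0),0.046+.182],speed=0.05)
press(r,-59,-74,0.046)
r.servo_line([*w(-59,-74),0.046+.182],speed=0.05)
d=r.snapshot("side");cv2.imwrite("pics/side4z.png",cv2.resize(d["frame"][160:230,270:370,::-1],None,fx=7,fy=7,interpolation=cv2.INTER_CUBIC))
E
```

```text
tamper~ [ 0.408 -0.539  0.02 ] [ 0.412 -0.555  0.09 ]
press -59 0 [(np.float64(44.9), np.float64(1.0)), (np.float64(43.9), np.float64(1.1)), (np.float64(42.9), np.float64(1.4)), (np.float64(41.9), np.float64(2.1)), (np.float64(41.2), np.float64(1.5)), (np.float64(40.5), np.float64(4.3)), (np.float64(39.3), np.float64(6.3)), (np.float64(38.1), np.float64(5.1)), (np.float64(37.0), np.float64(5.1)), (np.float64(36.0), np.float64(6.3)), (np.float64(35.8), np.float64(8.3)), (np.float64(35.5), np.float64(11.4))] hold [ 0.4355 -0.3588  0.0355] [-3.2  2.1 11.4] clock 17.95
press -59 -74 [(np.float64(44.9), np.float64(-0.1)), (np.float64(43.9), np.float64(0.7)), (np.float64(42.8), np.float64(0.0)), (np.float64(41.9), np.float64(-0.5)), (np.float64(41.1), np.float64(0.4)), (np.float64(40.6), np.float64(4.0)), (np.float64(39.4), np.float64(3.8)), (np.float64(38.1), np.float64(4.4)), (np.float64(37.0), np.float64(3.6)), (np.float64(36.0), np.float64(4.0)), (np.float64(35.7), np.float64(6.9)), (np.float64(35.4), np.float64(9.7))] hold [ 0.4288 -0.4325  0.0354] [-2.2  1.   8.7] clock 22.67
```

View pics/side4z.png

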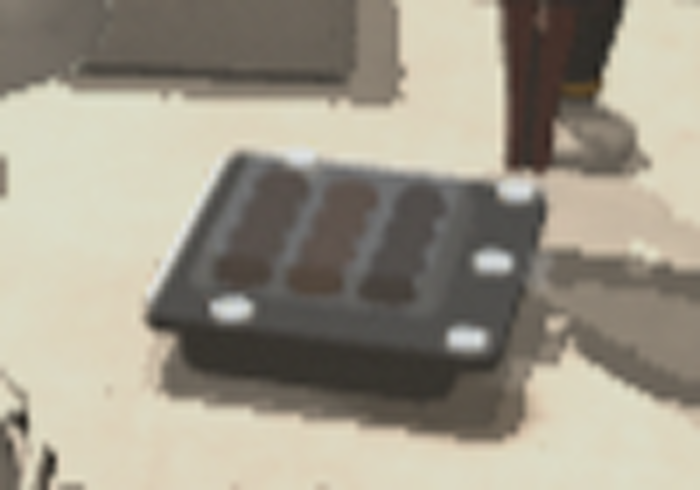

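Studs 1, 2 and 3 are flush at (467,338), (493,261) and (517,189). Stud 4 is last, then I'll rise straight up, retreat and check.

```bash
python3 - <<'E'
from h import *
from station import r
press(r,36,-74,0.046)
r.servo_line([*w(36,-74),0.16+.182],speed=0.12)
r.reach([0.30,-0.50,0.40],[180,0,30])
for n,(a,b,c,e) in dict(side=(160,230,270,370),top=(195,280,285,385)).items():
    d=r.snapshot(n);pickle.dump(d,open(f"pics/{n}5.pkl","wb"));cv2.imwrite(f"pics/{n}5.png",d["frame"][:,:,::-1])
    cv2.imwrite(f"pics/{n}5z.png",cv2.resize(d["frame"][a:b,c:e,::-1],None,fx=7,fy=7,interpolation=cv2.INTER_CUBIC))
print(r.sense()["clock"],r.sense()["contact_force"])
E
```

```text
press 36 -74 [(np.float64(44.9), np.float64(-1.0)), (np.float64(43.8), np.float64(-0.5)), (np.float64(42.8), np.float64(-0.1)), (np.float64(41.9), np.float64(-1.0)), (np.float64(40.9), np.float64(-0.9)), (np.float64(40.4), np.float64(1.2)), (np.float64(39.6), np.float64(4.8)), (np.float64(38.4), np.float64(3.8)), (np.float64(37.1), np.float64(3.6)), (np.float64(36.2), np.float64(4.5)), (np.float64(36.0), np.float64(8.4)), (np.float64(35.9), np.float64(9.5))] hold [ 0.5234 -0.4411  0.0359] [-2.2  1.1 10.1] clock 27.7
29.9417 [ 0.2904214  -0.01860113  0.73918401]
```

View pics/side5z.png

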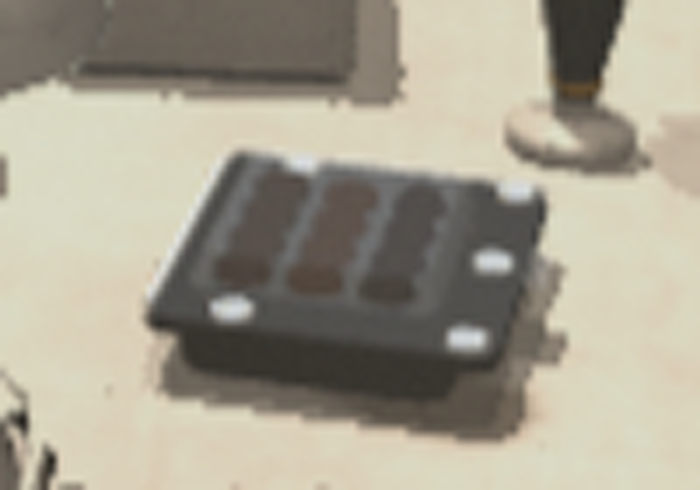

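View pics/top5.png

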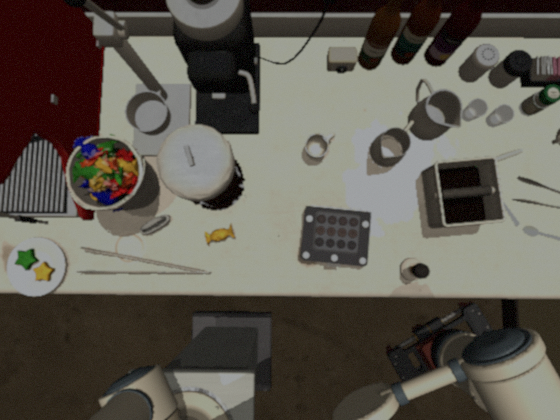

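```bash
python3 - <<'E'
from h import *
T=pickle.load(open("pics/top5.pkl","rb"));S=pickle.load(open("pics/side5.pkl","rb"))
M=[(36,71),(-56,71),(-56,0),(-56,-71),(36,-71)]
X=np.array([[*w(*m),0.036] for m in M])
for d,th,rad in((T,85,4),(S,150,4)):
    p=proj(d,X);c=np.array([ctr(d,u,rad,th) for u in p]);print((c-p).round(2).tolist())
    if d is T: tc=c
sz=np.array([(232,307),(467,338),(493,261),(517,189),(302,161)])/7-0.5+[270,160]
X=cv2.triangulatePoints(P(T),P(S),tc.T,sz.T);print((X[:3]/X[3]).T.round(4))
from station import r
r.hand_in()
E
```

```text
[[0.01, 0.03], [-0.06, -0.04], [-0.12, -0.09], [-0.27, -0.01], [-0.17, 0.16]]
[[0.24, 0.81], [0.22, 0.76], [0.33, 0.77], [0.18, -0.78], [0.41, -1.05]]
[[ 0.5361 -0.2968  0.0344]
 [ 0.4444 -0.2883  0.034 ]
 [ 0.438  -0.359   0.034 ]
 [ 0.4314 -0.4293  0.0347]
 [ 0.5228 -0.4377  0.0358]]
the job is handed in; nothing more can be done
```

The praline box is sealed and the job is handed in, about 30 s into the 45 s limit. I used the closed fingertips at a fixed angle and went round the rim once, in order from stud 0 to stud 4. Between studs the tip travelled about 12 mm above the rim rather than sliding on it, to avoid shoving the box.

- **Pressing:** each stud gave at about 4–6 N and then met a firm stop with the tip at 35.3–36.0 mm (home is 36 mm). The highest vertical reading was 11.4 N, with side forces up to about 3 N. The lid went down while I pressed stud 0. I kept the tip 3 mm outward of each stud, clear of the window.
- **Final check in two views:** all five studs are flush, and the lid is level. In the top view the studs are within about 0.3 px (under 1 mm) of where they should be if the box had not moved. The surroundings look unchanged, and the arm is clear of everything.
- **Disagreement:** heights worked out from the two cameras came to 34.0–35.8 mm, slightly below the nominal 36 mm. In the side view, automatic stud centres were off by up to 1 px. I put both down to the 2 mm calibration and how roughly the spots can be centred, since the force stops show every stud fully home.

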